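# Load the hold-down rack with moulded covers

## Task

Two single covers lie loose on the right-hand part of the bench, apart from the rows at the back. Load them into the two empty nests of the hold-down rack, lying flat with the low flange towards the centre rail like the two already there, and slide each one fully home so that its flange sits under the rail against the stop. Either cover may go in either nest; leave the two covers already in the rack seated, and leave the cup, gauge and brush where they are.

Things in the scene. Friction and masses are not known exactly. Their poses are not given: they have to be found in the camera images.
- rack: four-place rack fixed to the bench, 236 x 128 mm. Origin on the bench under the middle of its centre rail; x along the rail away from the robot, y to the left. Rail: a web 14 mm wide (the stop) under a keeper strip 34 mm wide, which overhangs it 10 mm each side, underside 13 mm, top 22 mm (screw heads 26 mm) above the bench; a home cover has its flange under it
- nest_rear_left (a point): empty nest, left side, far end: home place of a cover's origin (45, 36.5, 0 mm in the rack's frame; axes as the rack's); a cover home here has its x along the rack's +y. Nests are 78 mm wide, between black ribs 12 mm wide and 14 mm high at rack x = -90, 0, +90 mm, whose rounded noses end 64 mm from the rail's axis; the bench is their floor, the outer end is open
- nest_front_right (a point): empty nest, right side, near end: home place of a cover's origin (-45, -36.5, 0 mm in the rack's frame; axes as the rack's); a cover home here has its x along the rack's -y. A cover slides in along the bench from the open outer end, flange first, until the flange meets the web; its back then stands 66 mm from the rail's axis, just outside the ribs
- nest_front_left (a point): front left nest of the rack (holds cover_c; -45, 36.5, 0 mm in the rack's frame): where the origin of a cover that is fully home comes to lie, on the bench. Axes as rack. 
- nest_rear_right (a point): rear right nest of the rack (holds cover_d; 45, -36.5, 0 mm in the rack's frame): where the origin of a cover that is fully home comes to lie, on the bench. Axes as rack. Behind the rack the fixed rows of covers (32 mm high) begin at world x = 0.57 m, and a fixed stack 0.23 m high fills x over 0.67, y over 0.24 m.
- cover_a: one of the two single covers to load: brown moulded cover, 59 x 74 x 32 mm, 34 g: tall block (40 x 74, 32 high) with a low flange on one long side (18 wide, 10 high). Origin under the middle of the footprint; x points from flange to block: flange x -29..-11, block x -11..+29, both y -37..+37 mm. Can be gripped across the block (along x, above the flange); slides easily
- cover_b: the other cover to load, the same as cover_a in shape, size and axes
- cover_c: cover already home in the front left nest, same shape and axes as cover_a; it stays there
- cover_d: cover already home in the rear right nest, same shape and axes as cover_a; it stays there
- cup: stainless offcut cup, 67 mm across, 54 mm high; origin under its middle; bystander
- gauge: ground steel gap gauge lying flat, 44 x 90 x 12 mm (x, y, z); origin under its middle; bystander
- brush: bench brush with a wooden handle, 40 x 141 x 36 mm (x, y, z); origin under its middle; bystander

How it is judged:
By the outcome, as a careful person would: the job done as asked, in the order asked, and still so for the second after the job is handed in, with the robot touching nothing.
It also fails if it takes over 64 s, if anything falls off the work surface, if the arm or the gripper's body presses on something with over 40 N, if the wrist force passes 120 N, or if a joint passes its speed limit or range.

## Robot

A 7-joint arm with a two-finger parallel gripper is mounted at the origin on a cart in front of the work surface, level with it; the furniture and walls round the work are solid. World frame = base frame: x ahead of the robot, y to its left, z up, the work surface at z = 0. Lengths are in m, angles in rad, forces in N, time in s.
With the tool pointing down it reaches from about 0.425 to 0.875 m from the base axis. Payload 8.4 kg.
Tool frame: the origin (TCP) lies at the centre of the arm's flange, where the gripper is bolted on; the fingertips stand 182 mm ahead of it and the grasp point (between the pads) lies 164 mm ahead of it; z points along the fingers, y is the line along which they close (so a half turn about z gives the same grasp; the last joint's range is limited). The gripper opens to 87 mm and grips with 3 to 60 N. Pads are 19 mm wide; open, the fingers measure 117 mm over their backs; the gripper's body (75 mm by 190 mm) begins 51 mm behind the grasp point.
Start: joints at [-1.221, 0.333, 0.04, 1.465, -0.013, 1.343, -0.059], TCP at [0.282, 0.586, 0.405] pointing down, gripper open.
Joint ranges: [-2.58, 2.58], [-0.38, 2.09], [-1.3, 1.39], [0.25, 2.4], [-1.5, 4.64], [0.08, 2.09], [-2.65, 2.65]. Speed limits (rad/s): [2.22, 2.22, 2.79, 2.79, 3.14, 3.14, 3.14].

## Interface

Orientations are given as a unit quaternion [w, x, y, z].
In Python, from bench import bot, optics, job gives the robot as it stands.
- The arm moves only by the shell command python3 -m handwheel 'ROWS' [FORCE]. ROWS is JSON, a list of rows, each a list of 7 numbers: the shift along the tool's x, y, z in units of 100 mm (1.0 is 100 mm), then the turn, a rotation vector about the tool's x, y, z in units of 60 degrees (1.0 is 60 degrees), then the opening, from 0 (shut) to 1 (fully open). A call has exactly 8 rows; each row shifts and turns the commanded pose from where the row before left it, along the tool's axes as they then stand; what a row does not reach is not made up. A row lasts 1/12 s, in which the tool goes at most 41.7 mm and 7.16 degrees, less where a joint would pass 70% of its speed; a pose out of reach is approached as far as the arm can. A call with a number of a shift or a turn outside -1 to 1 is refused whole. A call with a gripper value outside its range is refused whole. The fingers move at their own pace and stop on an object; FORCE is the grip in N (left out, the last holds). Time passes only in rows, so rows that do not move let the fingers close, or fill a call up. It gives the time, the measured TCP pose, the force, the opening and the grip force at its end, in the units of the state.
- bot.get_obs(): the state, without advancing time (a new reading comes with each control period).
- optics.read_camera(name): name is "scene" or "top" or "wrist"; returns a dict with "pixels" (480x640x3 uint8, red, green, blue), "fx", "fy", "cx", "cy" (pixels), "eye" and "rotation" of the camera in the world. Camera axes: x right, y up, looking along -z (the intrinsics and any distortion apply to the point x, -y, -z); pixel columns grow to the right and rows downward; lengths in m; the calibration is good to about 2 mm. A picture is of the moment at which its call begins. There is no depth.
- job.finish_job(): hands the job in; it is judged then, once.
Trained networks look in a picture, given as the dict that the camera call returned (one of the last four; its "shot" number tells which), for a name from the list of things; names that differ only in an ending like _2 or _b are one class to them, and where a whole thing is asked for, a point or a joint stands for the part that bears it (a point fixed in the world has none). Each returns a list of dicts, best first, with "p" (0 to 1); they miss things now and then, are a little off and sometimes report something else, mostly with a low value. They report only what shows in the picture. A call takes as long as a camera call.
- optics.search_frame(thing, picture): "pixel" ([column, row] in pixels, amid what is visible of it).
- optics.masks_of(thing, picture): "mask" (480x640 bool, what is visible of it) and "pixel" ([column, row] in pixels, amid what is visible of it).
- optics.spot_point(thing, picture): "pixel" ([column, row] in pixels: a listed point, or the origin of a listed thing).
The state is a dict: "time_s": time; "q": joint angles; "qd": joint speeds; "joint_torque": joint torques, N m; "ee_pos": TCP position; "eef_rot": TCP orientation; "ft_force": force on the tool from outside, world axes, zero at the start; "wrist_torque": the same for the moment, N m; "width": opening from 0.0 (shut) to 1.0 (fully open); "gripper_force": force on a finger pad.
Only numpy, scipy, OpenCV 4.12 (cv2) and the standard library are available. Lean on these libraries where they do the work, as an engineer would, in place of code of your own. Each camera call takes 0.05 s, during which the arm holds its last target. There are 200 camera calls.

## Working session

There is one attempt and no reset: what is moved stays moved. The work goes in short steps, Python scripts to look and compute and a shell command to move; the robot and the scene stay as the last step left them, time stands still between calls to the robot, and variables do not carry over. Pictures are saved under pics/ and viewed, at most 10 in all, crops included, and the job is handed in when it is done.

```bash
ls; mkdir -p pics; python3 - <<'E'
from bench import bot, optics, job
import cv2, numpy as np
o=bot.get_obs(); print(o['ee_pos'],o['eef_rot'],o['width'],o['time_s'])
for n in ['top','scene']:
    p=optics.read_camera(n); cv2.imwrite(f'pics/{n}0.png',p['pixels'][:,:,::-1])
    print({k:v for k,v in p.items() if k!='pixels'})
    for t in ['cover_a','rack','cup','gauge','brush']:
        print(t,[(np.round(d['pixel']),round(d['p'],2)) for d in optics.spot_point(t,p)][:8])
    for t in ['nest_rear_left','nest_front_right','nest_front_left','nest_rear_right']:
        print(t,[(np.round(d['pixel'],1),round(d['p'],2)) for d in optics.spot_point(t,p)])
E
```

```text
pics
[0.28194812 0.58546667 0.40383624] [-1.16126828e-04  2.22509605e-01  9.74930134e-01 -8.34238625e-04] 0.9976028927441695 0.0
{'fx': 465.64880297555317, 'fy': 465.64880297555317, 'cx': 322.563628273924, 'cy': 239.77343606971584, 'eye': array([0.44867082, 0.12724995, 0.99300866]), 'rotation': array([ 0.71031742,  0.04889911, -0.06308838, -0.69934105]), 'shot': 1}
cover_a [(array([238., 344.]), 0.82), (array([421., 267.]), 0.71), (array([356., 255.]), 0.66), (array([234., 283.]), 0.56)]
rack [(array([231., 310.]), 0.64)]
cup [(array([393., 202.]), 0.73)]
gauge [(array([388., 322.]), 0.72)]
brush [(array([328., 164.]), 0.9)]
nest_rear_left [(array([206.3, 306.7]), 0.94)]
nest_front_right [(array([260.2, 316.8]), 0.71)]
nest_front_left [(array([238.2, 338.6]), 0.67)]
nest_rear_right [(array([233.7, 284.2]), 0.78)]
{'fx': 445.9679218531493, 'fy': 445.9679218531493, 'cx': 317.24704896825494, 'cy': 244.48257594873877, 'eye': array([-0.04116631,  0.49728846,  0.4785807 ]), 'rotation': array([-0.43078319, -0.24229272,  0.43593698,  0.75211637]), 'shot': 2}
cover_a [(array([252., 320.]), 0.96), (array([416., 248.]), 0.94), (array([284., 359.]), 0.79), (array([353., 256.]), 0.63)]
rack [(array([268., 338.]), 0.72)]
cup [(array([354., 228.]), 0.76)]
gauge [(array([427., 288.]), 0.57)]
brush []
nest_rear_left [(array([230.3, 348.7]), 0.96)]
nest_front_right [(array([302.2, 328.1]), 0.6)]
nest_front_left []
nest_rear_right [(array([253.1, 318.4]), 0.8)]
```

View pics/top0.png

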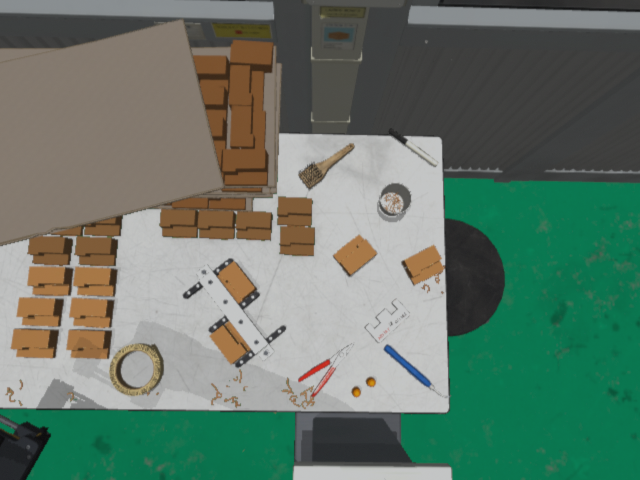

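View pics/scene0.png

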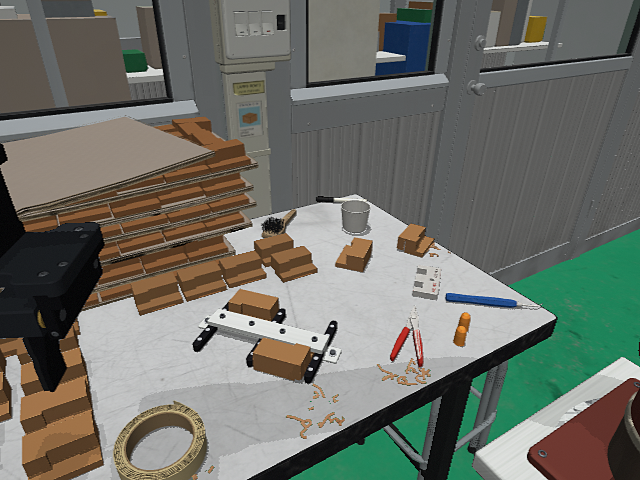

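```bash
cat > h.py <<'E'
import numpy as np, cv2
from scipy.spatial.transform import Rotation as R
from scipy.optimize import minimize
def rot(q): return R.from_quat(np.roll(q,-1)).as_matrix()
def proj(P,c):
    p=(np.asarray(P)-c['eye'])@rot(c['rotation'])
    return np.c_[c['cx']+c['fx']*p[:,0]/-p[:,2], c['cy']-c['fy']*p[:,1]/-p[:,2]]
def ray(px,c,z):
    d=rot(c['rotation'])@np.array([(px[0]-c['cx'])/c['fx'],-(px[1]-c['cy'])/c['fy'],-1])
    return c['eye']+d*(z-c['eye'][2])/d[2]
def box(x0,x1,y0,y1,z0,z1): return np.array([[x,y,z] for x in(x0,x1) for y in(y0,y1) for z in(z0,z1)])/1000
COVER=[box(-29,-11,-37,37,0,10),box(-11,29,-37,37,0,32)]
RACK=[box(-118,118,-17,17,13,22)]+[box(x-6,x+6,-64,64,0,14) for x in(-90,0,90)]
def T(P,s):
    c,n=np.cos(s[2]),np.sin(s[2]); return np.c_[c*P[:,0]-n*P[:,1]+s[0],n*P[:,0]+c*P[:,1]+s[1],P[:,2]]
def render(parts,s,c,S=4):
    im=np.zeros((480*S,640*S),np.uint8)
    for P in parts:
        q=cv2.convexHull(((proj(T(P,s),c)+.5)*S).astype(np.float32)).round().astype(np.int32); cv2.fillConvexPoly(im,q,1)
    return im
def fit(parts,obs,s0s,S=4):
    up=[(cv2.resize(m.astype(np.float32),None,fx=S,fy=S,interpolation=cv2.INTER_LINEAR)>.5,c) for m,c in obs]
    def f(s):
        t=0
        for m,c in up:
            r=render(parts,s,c,S)>0; t+=1-(r&m).sum()/((r|m).sum()+1)
        return t/len(up)
    best=[]
    for s0 in s0s:
        sx=np.array(s0)+np.array([[0,0,0],[.012,0,0],[0,.012,0],[0,0,.25]])
        o=minimize(f,s0,method='Nelder-Mead',options=dict(initial_simplex=sx,maxfev=90,xatol=2e-4,fatol=1e-4)); best.append((o.fun,o.x))
    return sorted(best,key=lambda b:b[0])
E
python3 - <<'E'
from bench import optics
from h import *
t=optics.read_camera('top'); s=optics.read_camera('scene')
def ms(n,c): return [(d['mask'],d['pixel'],d['p']) for d in optics.masks_of(n,c)]
mt,mS=ms('cover_a',t),ms('cover_a',s)
print([ (np.round(b),round(p,2),a.sum()) for a,b,p in mt]); print([ (np.round(b),round(p,2),a.sum()) for a,b,p in mS])
vis=[t['pixels'].copy(),s['pixels'].copy()]
for nm,g,thr in [('A',(356,255),0),('B',(421,267),0)]:
    g3=ray(g,t,.016); ps=proj(g3[None],s)[0]
    a=min(mt,key=lambda m:np.hypot(*(m[1]-g))); b=min(mS,key=lambda m:np.hypot(*(m[1]-ps)))
    print(nm,g3.round(3),a[1],b[1],ps)
    r=fit(COVER,[(a[0],t),(b[0],s)],[(g3[0],g3[1],y) for y in np.arange(-3,3,.785)])
    for q in r[:3]: print(round(q[0],3),q[1].round(4),np.degrees(q[1][2]).round(1))
    for v,c in zip(vis,(t,s)):
        for P in COVER: cv2.polylines(v,[cv2.convexHull(proj(T(P,r[0][1]),c).astype(np.float32)).astype(int)],1,(0,255,0))
mr,mr2=ms('rack',t),ms('rack',s)
g3=ray((234,312),t,.02)
for o in ([(mr[0][0],t)],[(mr[0][0],t),(mr2[0][0],s)]):
    r=fit(RACK,o,[(g3[0],g3[1],.5),(g3[0],g3[1],.8)])
    for q in r: print('rack',round(q[0],3),q[1].round(4),np.degrees(q[1][2]).round(1))
for v,c in zip(vis,(t,s)):
    for P in RACK: cv2.polylines(v,[cv2.convexHull(proj(T(P,r[0][1]),c).astype(np.float32)).astype(int)],1,(0,255,255))
    for x,y,w in ((-45,36.5,90),(45,-36.5,-90)):
        rr=r[0][1]; o=T(np.array([[x,y,0]])/1000,rr)[0]
        for P in COVER: cv2.polylines(v,[cv2.convexHull(proj(T(P,(o[0],o[1],rr[2]+np.radians(w))),c).astype(np.float32)).astype(int)],1,(255,0,255))
a=cv2.resize(vis[0][180:380,170:450],None,fx=2.8,fy=2.8)[:,:784]; cv2.imwrite('pics/ft.png',a[:,:,::-1])
b=cv2.resize(vis[1][210:390,180:450],None,fx=2.9,fy=2.9); cv2.imwrite('pics/fs.png',b[:,:,::-1])
for n in('cup','gauge','brush'): print(n,[ray(d['pixel'],t,.02).round(3) for d in optics.spot_point(n,t)][:1])
E
```

```text
[(array([422., 264.]), 0.92, np.int64(997)), (array([355., 254.]), 0.77, np.int64(987)), (array([234., 283.]), 0.71, np.int64(846)), (array([234., 343.]), 0.6, np.int64(911)), (array([399., 200.]), 0.42, np.int64(816))]
[(array([358., 255.]), 0.79, np.int64(841)), (array([282., 358.]), 0.75, np.int64(1865)), (array([353., 215.]), 0.69, np.int64(796)), (array([416., 238.]), 0.6, np.int64(826)), (array([254., 306.]), 0.58, np.int64(1149))]Traceback (most recent call last):
  File "<stdin>", line 10, in <module>
  File "<stdin>", line 10, in <lambda>
TypeError: unsupported operand type(s) for -: 'list' and 'tuple'
```

```bash
cat > m.py <<'E'
from bench import optics
from h import *
t=optics.read_camera('top'); s=optics.read_camera('scene')
def ms(n,c): return [(d['mask'],np.array(d['pixel']),d['p']) for d in optics.masks_of(n,c)]
mt,mS=ms('cover_a',t),ms('cover_a',s)
vis=[t['pixels'].copy(),s['pixels'].copy()]
for nm,g,thr in [('A',(356,255),0),('B',(421,267),0)]:
    g3=ray(g,t,.016); ps=proj(g3[None],s)[0]
    a=min(mt,key=lambda m:np.hypot(*(m[1]-g))); b=min(mS,key=lambda m:np.hypot(*(m[1]-ps)))
    print(nm,g3.round(3),a[1],b[1],ps)
    r=fit(COVER,[(a[0],t),(b[0],s)],[(g3[0],g3[1],y) for y in np.arange(-3,3,.785)])
    for q in r[:3]: print(round(q[0],3),q[1].round(4),np.degrees(q[1][2]).round(1))
    for v,c in zip(vis,(t,s)):
        for P in COVER: cv2.polylines(v,[cv2.convexHull(proj(T(P,r[0][1]),c).astype(np.float32)).astype(int)],1,(0,255,0))
mr,mr2=ms('rack',t),ms('rack',s)
g3=ray((234,312),t,.02)
for o in ([(mr[0][0],t)],[(mr[0][0],t),(mr2[0][0],s)]):
    r=fit(RACK,o,[(g3[0],g3[1],.5),(g3[0],g3[1],.8)])
    for q in r: print('rack',round(q[0],3),q[1].round(4),np.degrees(q[1][2]).round(1))
for v,c in zip(vis,(t,s)):
    for P in RACK: cv2.polylines(v,[cv2.convexHull(proj(T(P,r[0][1]),c).astype(np.float32)).astype(int)],1,(0,255,255))
    for x,y,w in ((-45,36.5,90),(45,-36.5,-90)):
        rr=r[0][1]; o=T(np.array([[x,y,0]])/1000,rr)[0]
        for P in COVER: cv2.polylines(v,[cv2.convexHull(proj(T(P,(o[0],o[1],rr[2]+np.radians(w))),c).astype(np.float32)).astype(int)],1,(255,0,255))
a=cv2.resize(vis[0][180:380,170:450],None,fx=2.8,fy=2.8)[:,:784]; cv2.imwrite('pics/ft.png',a[:,:,::-1])
b=cv2.resize(vis[1][210:390,180:450],None,fx=2.9,fy=2.9); cv2.imwrite('pics/fs.png',b[:,:,::-1])
for n in('cup','gauge','brush'): print(n,[ray(d['pixel'],t,.02).round(3) for d in optics.spot_point(n,t)][:1])
E
python3 m.py
```

```text
A [0.574 0.037 0.016] [355.1 254. ] [356.4 254.4] [354.98791705 252.96668592]
0.085 [ 0.5749  0.0409 -2.4481] -140.3
0.085 [ 0.5749  0.0409 -2.4478] -140.2
0.087 [ 0.5756  0.0404 -2.4472] -140.2
B [ 0.55  -0.1    0.016] [355.1 254. ] [417.6 239.6] [415.19197271 241.09829234]
0.55 [ 0.5563 -0.1076  0.5347] 30.6
0.551 [ 0.5567 -0.108   0.5502] 31.5
0.588 [ 0.5606 -0.1022 -2.104 ] -120.5
rack 0.124 [0.4527 0.2913 0.6905] 39.6
rack 0.126 [0.4524 0.2914 0.6914] 39.6
rack 0.21 [0.4521 0.2912 0.6971] 39.9
rack 0.212 [0.4523 0.2914 0.6927] 39.7
cup [array([ 0.684, -0.044,  0.02 ])]
gauge [array([ 0.44 , -0.035,  0.02 ])]
brush [array([0.777, 0.101, 0.02 ])]
```

View pics/ft.png

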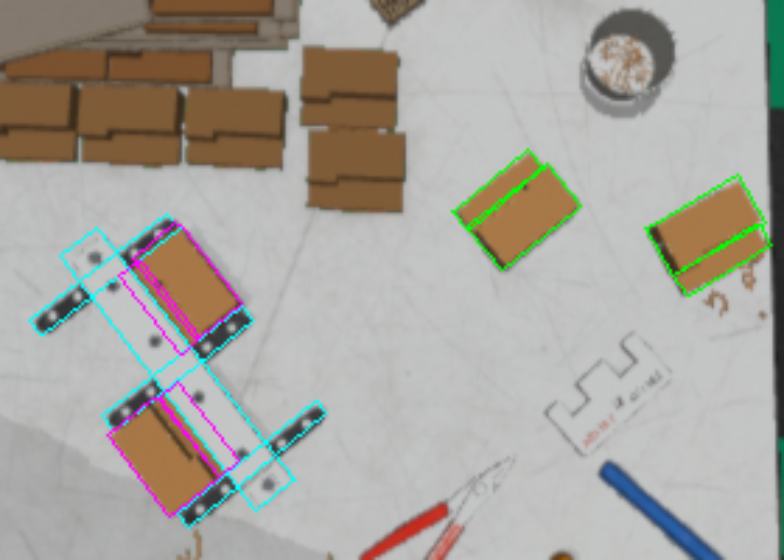

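View pics/fs.png

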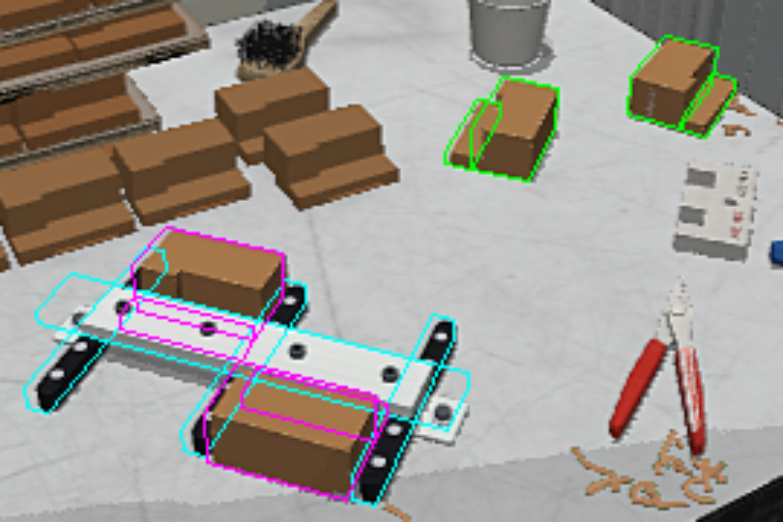

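```bash
cat > go.py <<'E'
import sys
from bench import bot
from h import *
# usage: go.py x y z_tip yangle_deg  -> remaining shift in current tool axes (100mm units), turn (60deg units)
o=bot.get_obs(); M=rot(o['eef_rot']); a=np.degrees(np.arctan2(M[1,1],M[0,1]))
x,y,z,ang=map(float,sys.argv[1:5])
d=(np.array([x,y,z+.182])-o['ee_pos'])
da=(a-ang+540)%360-180   # turn about tool z lowers world angle
print('t',round(o['time_s'],2),'pos',o['ee_pos'].round(4),'yang',a.round(2),'tilt',np.degrees(np.arccos(-M[2,2])).round(2),'F',o['ft_force'].round(1),'w',round(o['width'],3),'q7',o['q'][6].round(2))
dw=M.T@d; print('shift now',(dw*10).round(3),'turn',round(da/60,3))
c,s=np.cos(np.radians(ang)),np.sin(np.radians(ang)); Mt=np.array([[s,c,0],[-c,s,0],[0,0,-1]])
print('shift after turn',((Mt.T@d)*10).round(3),'check handed',(np.linalg.det(Mt)).round(1))
E
cat > m2.py <<'E'
from bench import optics
from h import *
t=optics.read_camera('top'); s=optics.read_camera('scene')
def ms(n,c): return [(d['mask'],np.array(d['pixel']),d['p']) for d in optics.masks_of(n,c)]
def near(l,g):
    l=[m for m in l if np.hypot(*(m[1]-g))<14]; return l[0][0] if l else None
def cov(g3,yaws):
    obs=[(near(ms('cover_a',c),proj([g3],c)[0]),c) for c in (t,s)]; obs=[o for o in obs if o[0] is not None]
    r=fit(COVER,obs,[(g3[0],g3[1],y) for y in yaws]); print(len(obs),round(r[0][0],3),r[0][1].round(4),np.degrees(r[0][1][2]).round(1))
if __name__=='__main__':
    cov((.556,-.108,.016),(.3,.7)); cov((.575,.041,.016),(-2.3,-2.6))
    # rack from visible blocks of c,d: known offsets
    V=[box(-8,29,-37,37,10,32)]
    def tr(y0):
        P=[]
        for x,y,w in ((-45,36.5,90),(45,-36.5,-90)): P.append(T(box(-11,29,-37,37,0,32),(x/1e3,y/1e3,np.radians(w))))
        return P
    PC=tr(0)
    m=[]
    for c in (t,s):
        mm=np.zeros((480,640),bool)
        for P in PC:
            g=proj(T(P.mean(0)[None],(.4525,.2914,.692)),c)[0]; k=near(ms('cover_a',c),g)
            print(g.round(), k is not None)
            if k is not None: mm|=k
        m.append((mm,c))
    for o in (m[:1],m[1:],m):
        r=fit(PC,o,[(.4525,.2914,.692)]); print(round(r[0][0],3),r[0][1].round(4),np.degrees(r[0][1][2]).round(1))
E
python3 m2.py; python3 go.py .5563 -.1076 .2 30.6
```

```text
2 0.093 [ 0.5547 -0.106   0.5334] 30.6
2 0.067 [ 0.5758  0.0413 -2.4463] -140.2
[229. 343.] True
[238. 280.] True
[280. 358.] True
[252. 307.] True
0.135 [0.4525 0.2914 0.7103] 40.7
0.16 [0.4511 0.2889 0.6832] 39.1
0.157 [0.4521 0.2908 0.7062] 40.5
t 2.15 pos [0.282  0.5856 0.4047] yang 64.28 tilt 0.0 F [-0.4 -0.   0.1] w 1.001 q7 -0.06
shift now [-5.479 -5.055  0.228] turn 0.561
shift after turn [ 7.363 -1.168  0.227] check handed -1.0
```

```bash
sed -i 's/Mt=np.array.*/Mt=np.array([[-s,c,0],[c,s,0],[0,0,-1]])/' go.py
python3 -m handwheel '[[0,0,0.2,0,0,0.112,1],[0,0,0.2,0,0,0.112,1],[0,0,0.2,0,0,0.112,1],[0,0,0.2,0,0,0.112,1],[0,0,0.2,0,0,0.113,1],[-0.38,-0.056,0,0,0,0,1],[-0.38,-0.056,0,0,0,0,1],[-0.38,-0.056,0,0,0,0,1]]'
python3 -m handwheel '[[-0.39,-0.056,0,0,0,0,1],[-0.39,-0.056,0,0,0,0,1],[-0.39,-0.056,0,0,0,0,1],[-0.39,-0.056,0,0,0,0,1],[-0.39,-0.056,0,0,0,0,1],[-0.39,-0.056,0,0,0,0,1],[-0.39,-0.056,0,0,0,0,1],[-0.39,-0.056,0,0,0,0,1]]'
python3 go.py .5624 -.1014 .12 30.6
```

```text
time_s: 2.82
ee_pos: [0.3256, 0.4779, 0.3039]
eef_rot: [0.0, 0.495, 0.869, -0.001]
ft_force: [1.3, -0.1, 1.3]
width: 0.999
gripper_force: 0.0
time_s: 3.48
ee_pos: [0.4464, 0.1858, 0.3051]
eef_rot: [0.0, 0.495, 0.869, 0.0]
ft_force: [0.5, -0.1, 0.5]
width: 1.0
gripper_force: 0.0
t 3.48 pos [0.4464 0.1858 0.3051] yang 30.63 tilt 0.05 F [ 0.5 -0.1  0.5] w 1.0 q7 0.08
shift now [-3.062 -0.465  0.03 ] turn 0.001
shift after turn [-3.062 -0.463  0.031] check handed 1.0
```

```bash

python3 -m handwheel '[[-0.39,-0.058,0,0,0,0,1],[-0.39,-0.058,0,0,0,0,1],[-0.39,-0.058,0,0,0,0,1],[-0.39,-0.058,0,0,0,0,1],[-0.39,-0.058,0,0,0,0,1],[-0.38,-0.058,0,0,0,0,1],[-0.38,-0.058,0,0,0,0,1],[-0.35,-0.058,0,0,0,0,1]]'
python3 go.py .5624 -.1014 .12 30.6; cat > w.py <<'E'
import sys
from bench import optics
from h import *
c=optics.read_camera('wrist'); v=c['pixels'].copy()
for m in optics.masks_of('cover_a',c):
    k=ray(m['pixel'],c,.02); print(np.round(m['pixel']),round(m['p'],2),k.round(3))
    s0=[float(x) for x in sys.argv[2:5]]
    if np.hypot(*(k[:2]-s0[:2]))<.04 and m['p']>.3:
        r=fit(COVER,[(m['mask'],c)],[(s0[0],s0[1],np.radians(s0[2]))],2)[0]; print('fit',round(r[0],3),r[1].round(4),np.degrees(r[1][2]).round(1))
        for P in COVER: cv2.polylines(v,[cv2.convexHull(proj(T(P,r[1]),c).astype(np.float32)).astype(int)],1,(0,255,0))
cv2.imwrite('pics/%s.png'%sys.argv[1],v[:,:,::-1]); print(c['eye'])
E
python3 w.py w1 .5547 -.106 30.6
```

```text
time_s: 4.15
ee_pos: [0.5625, -0.1015, 0.3051]
eef_rot: [0.0, 0.495, 0.869, 0.0]
ft_force: [0.3, 0.6, -0.9]
width: 1.004
gripper_force: 0.0
t 4.15 pos [ 0.5625 -0.1015  0.3051] yang 30.62 tilt 0.05 F [ 0.3  0.6 -0.9] w 1.004 q7 0.79
shift now [ 0.001 -0.     0.031] turn 0.0
shift after turn [ 0.001 -0.     0.031] check handed 1.0
[431.  84.] 0.95 [0.571 0.036 0.02 ]
[308. 241.] 0.55 [ 0.554 -0.106  0.02 ]
fit 0.052 [ 0.5549 -0.1083  0.4962] 28.4
[ 0.52781575 -0.04487816  0.28538679]
```

View pics/w1.png

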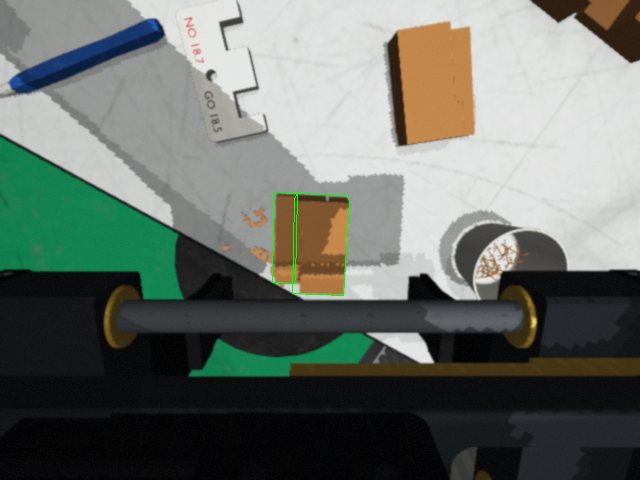

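```bash

python3 -m handwheel '[[-0.01,-0.005,0.25,0,0,0.018,1],[0,0,0.25,0,0,0,1],[0,0,0.25,0,0,0,1],[0,0,0.2,0,0,0,1],[0,0,0.14,0,0,0,1],[0,0,0,0,0,0,0.3],[0,0,0,0,0,0,0.3],[0,0,0,0,0,0,0.3]]' 15
python3 -m handwheel '[[0,0,0,0,0,0,0.3],[0,0,0,0,0,0,0.3],[0,0,0,0,0,0,0.3],[0,0,-0.1,0,0,0,0.3],[0,0,-0.2,0,0,0,0.3],[0,0,-0.3,0,0,0,0.3],[0,0,-0.3,0,0,0,0.3],[0,0,0,0,0,0,0.3]]'
python3 go.py .4255 .3943 .10 129.7;  python3 w.py w2 .5547 -.106 30.6
```

```text
time_s: 4.92
ee_pos: [0.5625, -0.1003, 0.1968]
eef_rot: [0.0, 0.503, 0.864, 0.0]
ft_force: [0.8, -0.3, 1.1]
width: 0.85
gripper_force: 0.0
time_s: 5.58
ee_pos: [0.5637, -0.1014, 0.2922]
eef_rot: [0.004, 0.504, 0.864, 0.002]
ft_force: [0.7, 0.1, 0.7]
width: 0.322
gripper_force: 0.0
t 5.58 pos [ 0.5637 -0.1014  0.2922] yang 29.49 tilt 0.48 F [0.7 0.1 0.7] w 0.322 q7 0.78
shift now [4.996 1.237 0.091] turn -1.67
shift after turn [-2.103  4.697  0.102] check handed 1.0
[432.  76.] 0.74 [0.572 0.036 0.02 ]
[306. 242.] 0.65 [ 0.555 -0.104  0.02 ]
fit 0.082 [ 0.5547 -0.1081  0.5026] 28.8
[ 0.53036685 -0.04412898  0.27228441]
```

```bash

python3 -m handwheel '[[-0.01,-0.01,0,0,0,0,0.8],[0,0,0,0,0,0,0.8],[0,0,0,0,0,0,0.8],[0,0,0,0,0,0,0.8],[0,0,0,0,0,0,0.8],[0,0,0,0,0,0,0.8],[0,0,0.2,0,0,0,0.8],[0,0,0.2,0,0,0,0.8]]' 15
python3 -m handwheel '[[0,0,0.2,0,0,0,0.8],[0,0,0.2,0,0,0,0.8],[0,0,0.15,0,0,0,0.8],[0,0,0,0,0,0,0.2],[0,0,0,0,0,0,0.2],[0,0,0,0,0,0,0.2],[0,0,0,0,0,0,0.2],[0,0,0,0,0,0,0.2]]'
python3 -m handwheel '[[0,0,0,0,0,0,0.2],[0,0,0,0,0,0,0.2],[0,0,0,0,0,0,0.2],[0,0,0,0,0,0,0.2],[0,0,0,0,0,0,0.2],[0,0,0,0,0,0,0.2],[0,0,0,0,0,0,0.2],[0,0,0,0,0,0,0.2]]'
python3 go.py .4255 .3943 .10 129.7
```

```text
time_s: 6.35
ee_pos: [0.5623, -0.1019, 0.2462]
eef_rot: [0.001, 0.503, 0.864, 0.001]
ft_force: [0.4, -0.0, -0.2]
width: 0.774
gripper_force: 0.0
time_s: 7.02
ee_pos: [0.5633, -0.102, 0.193]
eef_rot: [0.002, 0.504, 0.864, 0.001]
ft_force: [5.4, 3.4, 12.7]
width: 0.532
gripper_force: 13.5
time_s: 7.68
ee_pos: [0.5641, -0.1014, 0.1931]
eef_rot: [0.003, 0.503, 0.864, 0.002]
ft_force: [5.0, 1.8, 13.6]
width: 0.464
gripper_force: 25.4
t 7.68 pos [ 0.5641 -0.1014  0.1931] yang 29.59 tilt 0.37 F [ 5.   1.8 13.6] w 0.464 q7 0.86
shift now [ 4.992  1.248 -0.896] turn -1.668
shift after turn [-2.1    4.699 -0.889] check handed 1.0
```

```bash

python3 -m handwheel '[[0,0,-0.05,0,0,0,0.2],[0,0,-0.1,0,0,0,0.2],[0,0,-0.2,0,0,0,0.2],[0,0,-0.3,0,0,-0.11,0.2],[0,0,-0.2,0,0,-0.11,0.2],[0,0,-0.05,0,0,-0.11,0.2],[0,0,0,0,0,-0.11,0.2],[0,0,0,0,0,-0.11,0.2]]'
python3 -m handwheel '[[0,0,0,0,0,-0.112,0.2],[0,0,0,0,0,-0.112,0.2],[0,0,0,0,0,-0.112,0.2],[0,0,0,0,0,-0.112,0.2],[0,0,0,0,0,-0.112,0.2],[0,0,0,0,0,-0.112,0.2],[0,0,0,0,0,-0.112,0.2],[0,0,0,0,0,-0.112,0.2]]'
python3 go.py .4159 .4050 .10 130
```

```text
time_s: 8.35
ee_pos: [0.5615, -0.102, 0.2818]
eef_rot: [0.0, 0.235, 0.972, 0.0]
ft_force: [0.8, -0.2, -0.6]
width: 0.463
gripper_force: 22.6
time_s: 9.02
ee_pos: [0.5613, -0.1021, 0.2809]
eef_rot: [-0.0, -0.23, 0.973, -0.0]
ft_force: [0.4, 0.2, -0.4]
width: 0.462
gripper_force: 22.6
t 9.02 pos [ 0.5613 -0.1021  0.2809] yang 116.61 tilt 0.06 F [ 0.4  0.2 -0.4] w 0.462 q7 2.23
shift now [-0.971  5.185 -0.011] turn -0.223
shift after turn [-2.146  4.819 -0.011] check handed 1.0
```

```bash

python3 -m handwheel '[[0,0,0,0,0,-0.111,0.2],[0,0,0,0,0,-0.112,0.2],[-0.165,0.371,0,0,0,0,0.2],[-0.165,0.371,0,0,0,0,0.2],[-0.165,0.371,0,0,0,0,0.2],[-0.165,0.371,0,0,0,0,0.2],[-0.165,0.371,0,0,0,0,0.2],[-0.165,0.371,0,0,0,0,0.2]]'
python3 -m handwheel '[[-0.165,0.371,0,0,0,0,0.2],[-0.165,0.371,0,0,0,0,0.2],[-0.165,0.371,0,0,0,0,0.2],[-0.165,0.371,0,0,0,0,0.2],[-0.165,0.371,0,0,0,0,0.2],[-0.165,0.371,0,0,0,0,0.2],[-0.165,0.371,0,0,0,0,0.2],[0,0,0,0,0,0,0.2]]'
python3 go.py .4159 .4050 .10 130; python3 w.py w3 .4217 .3981 130
```

```text
time_s: 9.68
ee_pos: [0.4946, 0.134, 0.2812]
eef_rot: [-0.0, -0.339, 0.941, -0.0]
ft_force: [1.2, -0.5, -0.1]
width: 0.462
gripper_force: 22.6
time_s: 10.35
ee_pos: [0.4141, 0.4141, 0.281]
eef_rot: [-0.0, -0.344, 0.939, 0.002]
ft_force: [-0.8, 0.7, -0.5]
width: 0.465
gripper_force: 22.6
t 10.35 pos [0.4141 0.4141 0.281 ] yang 130.22 tilt 0.22 F [-0.8  0.7 -0.5] w 0.465 q7 1.41
shift now [ 0.045 -0.081 -0.01 ] turn 0.004
shift after turn [ 0.044 -0.081 -0.01 ] check handed 1.0
[ 83. 236.] 0.63 [0.513 0.278 0.02 ]
[203. 104.] 0.62 [0.386 0.292 0.02 ]
[309. 268.] 0.56 [0.428 0.416 0.02 ]
fit 0.544 [0.4251 0.4212 2.2183] 127.1
[0.36229361 0.36947999 0.26127765]
```

View pics/w3.png

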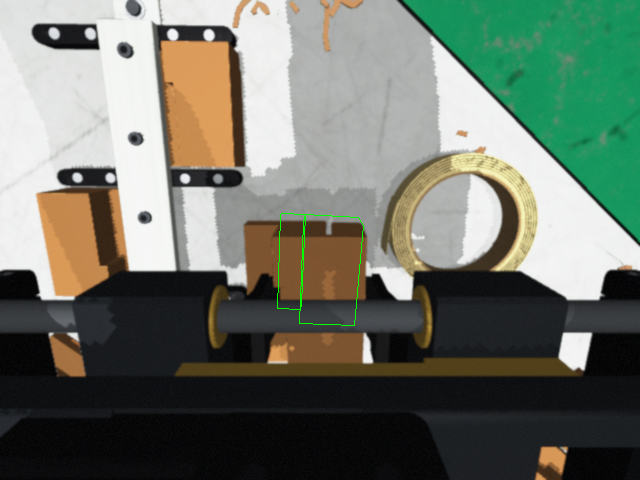

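```bash
python3 - <<'E'
from bench import optics,bot
from h import *
c=optics.read_camera('wrist')
o=bot.get_obs();M=rot(o['eef_rot'])
for n,p,z in [('scr1',(125,49),.026),('scr2',(136,138),.026),('scr3',(145,217),.026),('noseMR',(242,178),.012),('noseML',(57,177),.012),('noseFR',(236,36),.012),('noseFL',(32,35),.012),('railR1',(158,40),.022),('railR2',(175,265),.022),('tapeL',(390,225),.03),('cC back top',(243,60),.032)]:
    print(n,ray(p,c,z).round(4))
for n,p,z in [('blk top L',(274,238),.120),('blk top R',(366,238),.120),('blk bot R',(364,222),.088),('flg top',(245,232),.098),('flg bot',(245,222),.088)]:
    k=ray(p,c,z); print(n,k.round(4),'tool',((k-o['ee_pos'])@M).round(4))
v=cv2.resize(c['pixels'][20:300,20:400],None,fx=2.1,fy=2.1,interpolation=cv2.INTER_CUBIC); cv2.imwrite('pics/w3c.png',v[:,:,::-1])
E
```

```text
scr1 [0.3936 0.2318 0.026 ]
scr2 [0.4335 0.2651 0.026 ]
scr3 [0.4735 0.2978 0.026 ]
noseMR [0.4126 0.3311 0.012 ]
noseML [0.4955 0.2308 0.012 ]
noseFR [0.3432 0.2745 0.012 ]
noseFL [0.4265 0.1739 0.012 ]
railR1 [0.3767 0.2425 0.022 ]
railR2 [0.491  0.3323 0.022 ]
tapeL [0.3702 0.4288 0.03  ]
cC back top [0.3527 0.2925 0.032 ]
blk top L [0.4034 0.37   0.12  ] tool [ 0.0346 -0.0178  0.1606]
blk top R [0.3789 0.3994 0.12  ] tool [0.0347 0.0204 0.1606]
blk bot R [0.3763 0.4012 0.088 ] tool [0.0354 0.0235 0.1926]
flg top [0.4159 0.3586 0.098 ] tool [ 0.0323 -0.0345  0.1827]
flg bot [0.4148 0.3552 0.088 ] tool [ 0.0353 -0.0365  0.1927]
```

View pics/w3c.png

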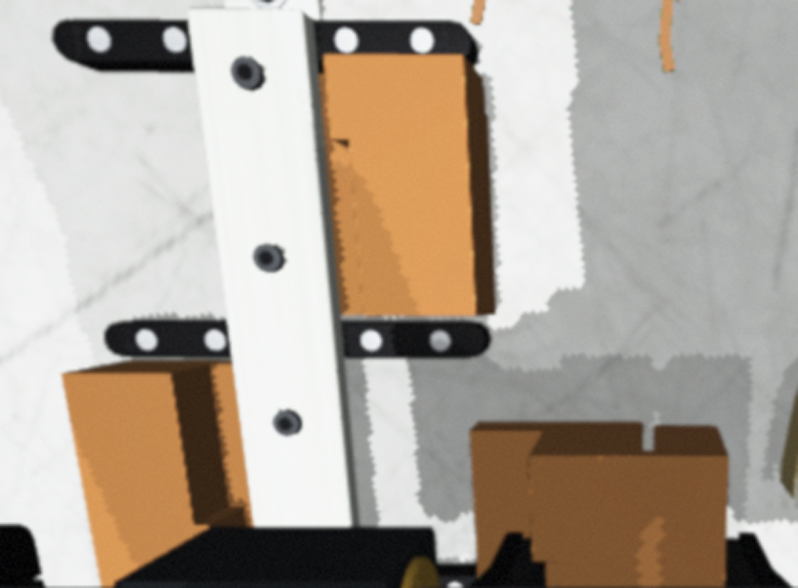

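```bash
python3 - <<'E'
from bench import optics,bot
from h import *
c=optics.read_camera('wrist')
o=bot.get_obs();M=rot(o['eef_rot']);print(o['ee_pos'],o['time_s'])
cr=lambda p:(20+(p[0]+.5)/2.1-.5,20+(p[1]+.5)/2.1-.5)
K={}
for n,p,z in [('scr1',(247,72),.026),('scr2',(268,257),.026),('scr3',(287,422),.026),('noseMR',(490,338),.012),('noseML',(105,338),.012),('noseFR',(475,45),.012),('noseFL',(53,38),.012),('railR2',(352,500),.022),('railL2',(243,500),.022),('tapeL',(785,470),.03)]:
    K[n]=ray(cr(p),c,z); print(n,K[n].round(4))
for a,b in (('scr1','scr3'),('noseML','noseMR'),('noseFL','noseFR')):
    d=K[b]-K[a]; print(a,b,np.hypot(*d[:2]).round(4),np.degrees(np.arctan2(d[1],d[0])).round(2),((K[a]+K[b])/2).round(4))
for n,p,z in [('blk top L',(530,455),.120),('blk top R',(727,455),.120),('blk bot R',(720,428),.088),('flg top',(472,432),.098),('flg bot',(473,423),.088)]:
    k=ray(cr(p),c,z); print(n,k.round(4),'tool',((k-o['ee_pos'])@M).round(4))
E
```

```text
[0.41926469 0.40517948 0.28063121] 10.55
scr1 [0.3918 0.2373 0.026 ]
scr2 [0.4317 0.2702 0.026 ]
scr3 [0.4715 0.3032 0.026 ]
noseMR [0.4101 0.3364 0.012 ]
noseML [0.4928 0.2369 0.012 ]
noseFR [0.3423 0.2796 0.012 ]
noseFL [0.4232 0.1792 0.012 ]
railR2 [0.4819 0.3341 0.022 ]
railL2 [0.5056 0.3055 0.022 ]
tapeL [0.3794 0.4377 0.03  ]
scr1 scr3 0.1034 39.57 [0.4317 0.2702 0.026 ]
noseML noseMR 0.1294 129.72 [0.4514 0.2866 0.012 ]
noseFL noseFR 0.1289 128.84 [0.3827 0.2294 0.012 ]
blk top L [0.4044 0.3673 0.12  ] tool [ 0.0355 -0.0195  0.1607]
blk top R [0.3795 0.3972 0.12  ] tool [0.0356 0.0194 0.1606]
blk bot R [0.3785 0.3995 0.088 ] tool [0.0348 0.0219 0.1926]
flg top [0.4144 0.3547 0.098 ] tool [ 0.0357 -0.0356  0.1827]
flg bot [0.4155 0.3531 0.088 ] tool [ 0.0359 -0.0374  0.1927]
```

```bash
python3 -m handwheel '[[0,0,0,0,0,0,0.2],[0,0,0,0,0,0,0.2],[0,0,0,0,0,0,0.2],[0,0,0,0,0,0,0.2],[0,0,0,0,0,0,0.2],[0,0,0,0,0,0,0.2],[0,0,0,0,0,0,0.2],[0,0,0,0,0,0,0.2]]'
cat > lk.py <<'E'
from bench import optics,bot
from h import *
o=bot.get_obs();M=rot(o['eef_rot']);print(o['ee_pos'],o['time_s'])
c=optics.read_camera('wrist'); cv2.imwrite('pics/w4.png',c['pixels'][:,:,::-1])
old=cv2.imread('pics/w3c.png',0); new=cv2.resize(c['pixels'][20:300,20:400],None,fx=2.1,fy=2.1,interpolation=cv2.INTER_CUBIC); new=cv2.cvtColor(new,cv2.COLOR_RGB2GRAY)
L=[('scr1',(247,72),.026),('scr2',(268,257),.026),('scr3',(287,422),.026),('noseMR',(490,338),.012),('noseML',(105,338),.012),('noseFR',(475,45),.012),('noseFL',(53,38),.012)]
p,st,_=cv2.calcOpticalFlowPyrLK(old,new,np.float32([l[1] for l in L]),None,winSize=(31,31),maxLevel=4); print((p-np.float32([l[1] for l in L])).round(1).tolist(),st.ravel())
cr=lambda p:(20+(p[0]+.5)/2.1-.5,20+(p[1]+.5)/2.1-.5)
K={l[0]:ray(cr(q),c,l[2]) for l,q in zip(L,p)}
for a,b in (('scr1','scr3'),('noseML','noseMR'),('noseFL','noseFR')):
    d=K[b]-K[a]; print(a,b,np.hypot(*d[:2]).round(4),np.degrees(np.arctan2(d[1],d[0])).round(2),((K[a]+K[b])/2).round(4))
t=optics.read_camera('top')
for n,P in K.items(): print(n,P.round(4), 'in top px',proj([P],t)[0].round(1))
E
python3 lk.py
```

```text
time_s: 11.22
ee_pos: [0.4187, 0.4063, 0.2807]
eef_rot: [-0.0, -0.339, 0.941, -0.0]
ft_force: [-0.1, -0.4, -1.2]
width: 0.464
gripper_force: 22.6
[0.41874938 0.40632119 0.28073545] 11.2167
[[4.400000095367432, 0.699999988079071], [4.900000095367432, 0.5], [5.099999904632568, 0.4000000059604645], [4.400000095367432, -0.10000000149011612], [4.900000095367432, 0.8999999761581421], [4.0, -0.10000000149011612], [4.199999809265137, 1.7000000476837158]] [1 1 1 1 1 1 1]
scr1 scr3 0.1034 39.71 [0.4309 0.2721 0.026 ]
noseML noseMR 0.1292 129.83 [0.4506 0.2886 0.012 ]
noseFL noseFR 0.1288 129.04 [0.3821 0.2312 0.012 ]
scr1 [0.3911 0.2391 0.026 ] in top px [256.9 342.1]
scr2 [0.4309 0.2721 0.026 ] in top px [241.3 322. ]
scr3 [0.4706 0.3051 0.026 ] in top px [226.  302.1]
noseMR [0.4092 0.3382 0.012 ] in top px [209.7 332.1]
noseML [0.492 0.239 0.012] in top px [259.5 292.4]
noseFR [0.3415 0.2812 0.012 ] in top px [236.1 366.3]
noseFL [0.4227 0.1812 0.012 ] in top px [286.3 326.5]
```

```bash
python3 - <<'E'
from bench import optics,bot
from h import *
c=optics.read_camera('wrist')
o=bot.get_obs();M=rot(o['eef_rot']);print(o['ee_pos'],o['time_s'])
cr=lambda p:(20+(p[0]+.5)/2.1-.5,20+(p[1]+.5)/2.1-.5)
for n,p,z in [('blk top L',(530,455),.120),('blk top R',(727,455),.120),('blk bot R',(720,428),.088),('flg top',(472,432),.098),('flg bot',(473,423),.088)]:
    k=ray(cr(p),c,z); print(n,'tool',((k-o['ee_pos'])@M).round(4))
E
python3 go.py .4149 .4026 .016 129.7
```

```text
[0.4187494  0.40634979 0.28071759] 11.3667
blk top L tool [ 0.0356 -0.0205  0.1607]
blk top R tool [0.0356 0.0185 0.1607]
blk bot R tool [0.0348 0.0209 0.1927]
flg top tool [ 0.0358 -0.0366  0.1827]
flg bot tool [ 0.036  -0.0384  0.1927]
t 11.37 pos [0.4187 0.4063 0.2807] yang 129.69 tilt 0.01 F [ 0.4 -0.9 -0.5] w 0.462 q7 1.42
shift now [ 0.053 -0.004  0.827] turn -0.0
shift after turn [ 0.054 -0.004  0.827] check handed 1.0
```

```bash
python3 -m handwheel '[[0.035,0,0.15,0,0,0,0.2],[0.035,0,0.2,0,0,0,0.2],[0,0,0.2,0,0,0,0.2],[0,0,0.15,0,0,0,0.2],[0,0,0.1,0,0,0,0.2],[0,0,0.06,0,0,0,0.2],[0,0,0,0,0,0,0.2],[0,0,0,0,0,0,0.2]]'
cat > rk.py <<'E'
from bench import bot
from h import *
o=bot.get_obs();M=rot(o['eef_rot']); a=np.radians(39.7)
d=o['ee_pos'][:2]-[.4508,.2887]; print('rack frame TCP mm',(1000*np.array([d@[np.cos(a),np.sin(a)],d@[-np.sin(a),np.cos(a)]])).round(1),'tip',round(1000*o['ee_pos'][2]-182,1),'yang',np.degrees(np.arctan2(M[1,1],M[0,1])).round(2),'F rack',(o['ft_force'][:2]@np.array([[np.cos(a),-np.sin(a)],[np.sin(a),np.cos(a)]])).round(1),o['ft_force'][2].round(1),'w',round(o['width'],3),'t',o['time_s'])
E
python3 rk.py
```

```text
time_s: 12.03
ee_pos: [0.4136, 0.4021, 0.1952]
eef_rot: [0.0, -0.339, 0.941, 0.0]
ft_force: [0.1, -0.1, -0.7]
width: 0.463
gripper_force: 22.2
rack frame TCP mm [ 43.8 111. ] tip 13.2 yang 129.69 F rack [ 0.  -0.1] -0.7 w 0.463 t 12.0333
```

```bash
python3 -m handwheel '[[0,-0.06,0.01,0,0,0,0.2],[0,-0.07,0,0,0,0,0.2],[0,-0.07,0,0,0,0,0.2],[0,-0.07,0,0,0,0,0.2],[0,-0.07,0,0,0,0,0.2],[0,-0.07,0,0,0,0,0.2],[0,-0.07,0,0,0,0,0.2],[0,0,0,0,0,0,0.2]]'
python3 rk.py; python3 - <<'E'
from bench import optics
import cv2
s=optics.read_camera('scene'); cv2.imwrite('pics/s5.png',cv2.resize(s['pixels'][250:420,150:400],None,fx=3.1,fy=3.1,interpolation=2)[:,:,::-1])
E
```

```text
time_s: 12.7
ee_pos: [0.4454, 0.3632, 0.1938]
eef_rot: [0.0, -0.338, 0.941, -0.0]
ft_force: [0.5, -0.3, -0.4]
width: 0.461
gripper_force: 22.2
rack frame TCP mm [43.5 60.8] tip 11.8 yang 129.56 F rack [ 0.2 -0.6] -0.4 w 0.461 t 12.7
```

View pics/s5.png

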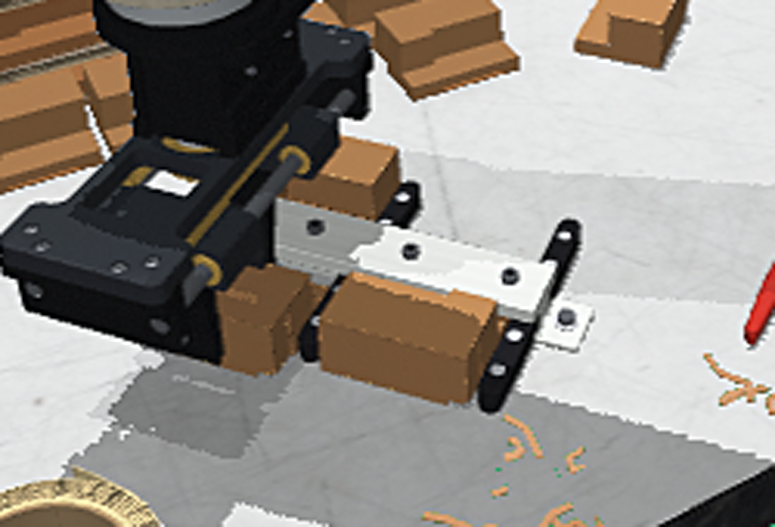

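```bash
python3 -m handwheel '[[0,0.02,0,0,0,0,0.57],[0,0,0,0,0,0,0.57],[0,0,0,0,0,0,0.57],[0,0,0,0,0,0,0.57],[0,0,-0.1,0,0,0,0.57],[0,0,-0.2,0,0,0,0.57],[0,0,-0.2,0,0,0,0.2],[0,0,0,0,0,0,0]]'
python3 rk.py
python3 -m handwheel '[[0,0.1,0,0,0,0,0],[0,0.2,0,0,0,0,0],[0,0.2,0,0,0,0,0],[0,0,0,0,0,0,0],[0,0,0,0,0,0,0],[0,0,0,0,0,0,0],[0,0,0,0,0,0,0],[0,0,0,0,0,0,0]]'
python3 rk.py
```

```text
time_s: 13.42
ee_pos: [0.4438, 0.3675, 0.2484]
eef_rot: [0.003, -0.339, 0.941, 0.001]
ft_force: [0.8, 0.7, 0.5]
width: 0.484
gripper_force: 0.0
rack frame TCP mm [45.  65.1] tip 66.4 yang 129.69 F rack [1.1 0. ] 0.5 w 0.484 t 13.4167
time_s: 14.08
ee_pos: [0.4113, 0.4043, 0.2436]
eef_rot: [-0.0, -0.339, 0.941, -0.0]
ft_force: [0.6, -0.1, 0.8]
width: 0.015
gripper_force: 0.0
rack frame TCP mm [ 43.4 114.2] tip 61.6 yang 129.61 F rack [ 0.4 -0.5] 0.8 w 0.015 t 14.0833
```

```bash
python3 -m handwheel '[[-0.015,0,0.2,0,0,0,0],[0,0,0.2,0,0,0,0],[0,0,0.09,0,0,0,0],[0,-0.08,0,0,0,0,0],[0,-0.08,0,0,0,0,0],[0,-0.05,0,0,0,0,0],[0,-0.05,0,0,0,0,0],[0,0,0,0,0,0,0]]'
python3 rk.py
python3 -m handwheel '[[0,-0.02,0,0,0,0,0],[0,-0.02,0,0,0,0,0],[0,-0.02,0,0,0,0,0],[0,-0.01,0,0,0,0,0],[0,0,0,0,0,0,0],[0,0,0,0,0,0,0],[0,0,0,0,0,0,0],[0,0,0,0,0,0,0]]'
python3 rk.py
```

```text
time_s: 14.75
ee_pos: [0.4301, 0.3847, 0.1958]
eef_rot: [0.001, -0.338, 0.941, 0.0]
ft_force: [0.3, 0.1, 0.6]
width: 0.005
gripper_force: 0.0
rack frame TCP mm [45.4 87.1] tip 13.8 yang 129.56 F rack [ 0.3 -0.1] 0.6 w 0.005 t 14.75
time_s: 15.42
ee_pos: [0.433, 0.3806, 0.1947]
eef_rot: [-0.0, -0.34, 0.941, 0.0]
ft_force: [0.2, -0.4, 0.4]
width: 0.009
gripper_force: 0.0
rack frame TCP mm [45.  82.1] tip 12.7 yang 129.69 F rack [-0.1 -0.4] 0.4 w 0.009 t 15.4167
```

```bash
python3 -m handwheel '[[0,-0.02,0,0,0,0,0],[0,0,0,0,0,0,0],[0,-0.01,0,0,0,0,0],[0,0,0,0,0,0,0],[0,0,0,0,0,0,0],[0,0,0,0,0,0,0],[0,0,0,0,0,0,0],[0,0,0,0,0,0,0]]'
python3 rk.py; cat > sc.py <<'E'
import sys
from bench import optics
from h import *
r=(.4508,.2887,np.radians(39.7))
for n,w in (('top',(160,230,120,140)),('scene',(190,270,150,110))):
    c=optics.read_camera(n); v=c['pixels'].copy()
    x,y,W,H=w; f=5 if n=='top' else 4
    A=np.array([[f,0,-x*f],[0,f,-y*f]],float); v=cv2.warpAffine(v,A,(W*f,H*f),flags=2)
    if len(sys.argv)>2:
      for px,py,a in ((45,36.5,90),(-45,36.5,90),(45,-36.5,-90),(-45,-36.5,-90)):
        o=T(np.array([[px,py,0]])/1e3,r)[0]
        q=proj(T(COVER[1],(o[0],o[1],r[2]+np.radians(a))),c); cv2.polylines(v,[((cv2.convexHull(q.astype(np.float32))+.5-[x,y])*f).astype(int)],1,(255,0,255))
    if n=='top': a=v
    else: b=v
h=max(a.shape[0],b.shape[0]); P=lambda i:cv2.copyMakeBorder(i,0,h-i.shape[0],0,0,0)
o=np.hstack([P(a),P(b)]); k=800/o.shape[1]; cv2.imwrite('pics/%s.png'%sys.argv[1],cv2.resize(o,None,fx=k,fy=k,interpolation=3)[:,:,::-1])
E
```

```text
time_s: 16.08
ee_pos: [0.4349, 0.3782, 0.1947]
eef_rot: [-0.0, -0.339, 0.941, -0.0]
ft_force: [0.5, 0.1, -0.4]
width: 0.004
gripper_force: 0.0
rack frame TCP mm [45. 79.] tip 12.7 yang 129.69 F rack [ 0.4 -0.2] -0.4 w 0.004 t 16.0833
```

```bash
python3 -m handwheel '[[0,-0.02,0,0,0,0,0],[0,0,0,0,0,0,0],[0,0,0,0,0,0,0],[0,0,0,0,0,0,0],[0,0,0,0,0,0,0],[0,0,0,0,0,0,0],[0,0,0,0,0,0,0],[0,0,0,0,0,0,0]]'
python3 rk.py; python3 -m handwheel '[[0,-0.02,0,0,0,0,0],[0,0,0,0,0,0,0],[0,0,0,0,0,0,0],[0,0,0,0,0,0,0],[0,0,0,0,0,0,0],[0,0,0,0,0,0,0],[0,0,0,0,0,0,0],[0,0,0,0,0,0,0]]'
python3 rk.py; python3 sc.py c1 1
```

```text
time_s: 16.75
ee_pos: [0.4362, 0.3767, 0.1948]
eef_rot: [-0.0, -0.339, 0.941, -0.0]
ft_force: [-0.4, -0.7, 0.3]
width: 0.002
gripper_force: 0.0
rack frame TCP mm [45. 77.] tip 12.8 yang 129.69 F rack [-0.8 -0.3] 0.3 w 0.002 t 16.75
time_s: 17.42
ee_pos: [0.4375, 0.3751, 0.1948]
eef_rot: [-0.0, -0.339, 0.941, -0.0]
ft_force: [-0.2, -1.2, -0.5]
width: 0.008
gripper_force: 0.0
rack frame TCP mm [45. 75.] tip 12.8 yang 129.69 F rack [-0.9 -0.9] -0.5 w 0.008 t 17.4167Traceback (most recent call last):
  File "sc.py", line 15, in <module>
    h=max(a.shape[0],b.shape[0]); P=lambda i:cv2.copyMakeBorder(i,0,h-i.shape[0],0,0,0)
          ^^^^^^^
AttributeError: 'int' object has no attribute 'shape'
```

```bash
sed -i 's/for px,py,a in/for px,py,ga in/; s/np.radians(a))/np.radians(ga))/' sc.py
python3 -m handwheel '[[0,-0.02,0,0,0,0,0],[0,0,0,0,0,0,0],[0,0,0,0,0,0,0],[0,0,0,0,0,0,0],[0,0,0,0,0,0,0],[0,0,0,0,0,0,0],[0,0,0,0,0,0,0],[0,0,0,0,0,0,0]]'
python3 rk.py; python3 - <<'E'
from bench import optics
from h import *
r=(.4508,.2887,np.radians(39.7)); t=optics.read_camera('top'); s=optics.read_camera('scene')
for c in (t,s):
    mm=optics.masks_of('cover_a',c)
    for nm,px,py,ga in (('RL',45,36.5,90),('FL',-45,36.5,90),('RR',45,-36.5,-90)):
        P0=T(np.array([[px,py,16]])/1e3,r)[0]; g=proj([P0],c)[0]
        for d in mm:
            if np.hypot(*(np.array(d['pixel'])-g))<22: print(nm,g.round(),np.round(d['pixel']),round(d['p'],2),d['mask'].sum())
E
```

```text
time_s: 18.18
ee_pos: [0.4379, 0.3746, 0.1949]
eef_rot: [-0.0, -0.34, 0.94, 0.001]
ft_force: [-4.0, 2.9, 1.4]
width: 0.007
gripper_force: 2.6
rack frame TCP mm [45.  74.3] tip 12.9 yang 129.76 F rack [-1.2  4.8] 1.4 w 0.007 t 18.1833
RL [207. 306.] [212. 318.] 0.67 152
FL [233. 341.] [233. 342.] 0.56 893
RR [235. 284.] [233. 281.] 0.57 889
RL [230. 339.] [241. 345.] 0.94 850
FL [285. 354.] [282. 358.] 0.88 1915
RR [252. 310.] [260. 308.] 0.64 763
```

```bash
python3 -m handwheel '[[0,-0.02,0,0,0,0,0],[0,0,0,0,0,0,0],[0,0,0,0,0,0,0],[0,-0.01,0,0,0,0,0],[0,0,0,0,0,0,0],[0,0,0,0,0,0,0],[0,0,0,0,0,0,0],[0,0,0,0,0,0,0]]'
python3 rk.py; python3 sc.py c1 1
```

```text
time_s: 19.05
ee_pos: [0.4383, 0.3741, 0.1951]
eef_rot: [-0.001, -0.341, 0.94, 0.002]
ft_force: [-10.8, 9.3, 3.0]
width: 0.003
gripper_force: 6.5
rack frame TCP mm [45.  73.7] tip 13.1 yang 129.86 F rack [-2.4 14.1] 3.0 w 0.003 t 19.05
```

View pics/c1.png

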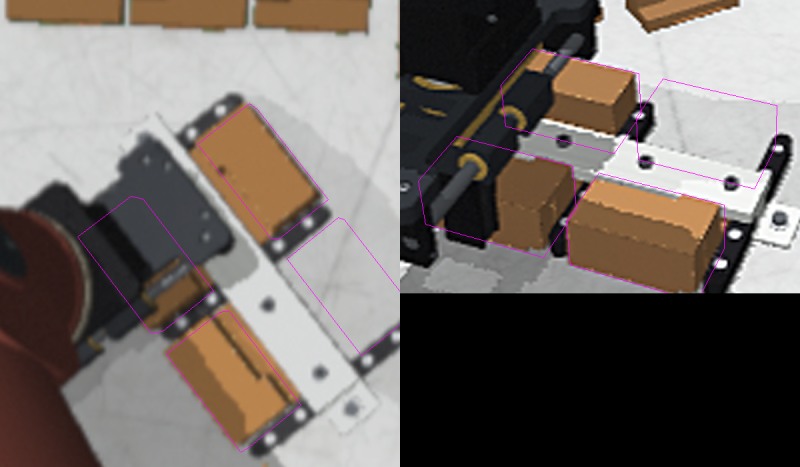

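```bash
python3 -m handwheel '[[0,0.1,0,0,0,0,0],[0,0.1,0,0,0,0,0],[0,0,-0.25,0,0,0,0.4],[0,0,-0.3,0,0,0,0.8],[0,0,-0.3,0,0,0.115,0.8],[0,0,-0.05,0,0,0.115,0.8],[0,0,0,0,0,0.115,0.8],[0,0,0,0,0,0.115,0.8]]'
python3 -m handwheel '[[0,0,0,0,0,0.115,0.8],[0,0,0,0,0,0.115,0.8],[0,0,0,0,0,0.115,0.8],[0,0,0,0,0,0.115,0.8],[0,0,0,0,0,0.115,0.8],[0,0,0,0,0,0.115,0.8],[0,0,0,0,0,0.115,0.8],[0,0,0,0,0,0.115,0.8]]'
python3 go.py .5689 .0355 .115 39.8
```

```text
time_s: 19.82
ee_pos: [0.428, 0.387, 0.2858]
eef_rot: [0.001, -0.102, 0.995, 0.0]
ft_force: [-1.0, 0.2, -0.2]
width: 0.374
gripper_force: 0.0
time_s: 20.48
ee_pos: [0.4278, 0.3868, 0.2846]
eef_rot: [0.0, 0.37, 0.929, -0.0]
ft_force: [-0.2, -0.8, 0.5]
width: 0.798
gripper_force: 0.0
t 20.48 pos [0.4278 0.3868 0.2846] yang 46.54 tilt 0.03 F [-0.2 -0.8  0.5] w 0.798 q7 0.05
shift now [-3.441 -1.579 -0.121] turn 0.112
shift after turn [-3.602 -1.165 -0.124] check handed 1.0
```

```bash
python3 -m handwheel '[[0,0,-0.12,0,0,0.112,0.8],[-0.36,-0.116,0,0,0,0,0.8],[-0.36,-0.116,0,0,0,0,0.8],[-0.36,-0.116,0,0,0,0,0.8],[-0.36,-0.117,0,0,0,0,0.8],[-0.36,-0.117,0,0,0,0,0.8],[-0.36,-0.117,0,0,0,0,0.8],[-0.36,-0.117,0,0,0,0,0.8]]'
python3 -m handwheel '[[-0.36,-0.116,0,0,0,0,0.8],[-0.36,-0.116,0,0,0,0,0.8],[-0.36,-0.117,0,0,0,0,0.8],[0,0,0,0,0,0,0.8],[0,0,0,0,0,0,0.8],[0,0,0,0,0,0,0.8],[0,0,0,0,0,0,0.8],[0,0,0,0,0,0,0.8]]'
python3 go.py .5689 .0355 .014 39.8; python3 w.py w6 .5758 .0413 -140.2; python3 rk.py
python3 - <<'E'
from bench import optics
from m2 import *
cov((.575,.041,.016),(-2.3,-2.6))
E
```

```text
time_s: 21.15
ee_pos: [0.5284, 0.1398, 0.2969]
eef_rot: [0.0, 0.421, 0.907, -0.0]
ft_force: [-0.4, -0.0, -0.2]
width: 0.798
gripper_force: 0.0
time_s: 21.82
ee_pos: [0.5708, 0.0381, 0.2967]
eef_rot: [-0.0, 0.42, 0.907, 0.0]
ft_force: [0.0, -0.1, -0.6]
width: 0.801
gripper_force: 0.0
t 21.82 pos [0.5708 0.0381 0.2967] yang 40.31 tilt 0.03 F [ 0.  -0.1 -0.6] w 0.801 q7 0.67
shift now [-0.008 -0.031  1.007] turn 0.008
shift after turn [-0.008 -0.031  1.007] check handed 1.0
[328. 246.] 0.89 [0.575 0.041 0.02 ]
fit 0.031 [ 0.5752  0.0388 -2.457 ] -140.8
[0.52684991 0.08817664 0.27702152]
rack frame TCP mm [ -68.  -269.8] tip 114.8 yang 40.28 F rack [ 0.4 -0.2] 0.9 w 0.802 t 21.9167
2 0.388 [ 0.5748  0.0402 -2.4695] -141.5
```

```bash
python3 -m handwheel '[[-0.02,-0.05,0.2,0,0,0.013,0.8],[0,0,0.2,0,0,0,0.8],[0,0,0.2,0,0,0,0.8],[0,0,0.2,0,0,0,0.8],[0,0,0.15,0,0,0,0.8],[0,0,0.05,0,0,0,0.8],[0,0,0,0,0,0,0.2],[0,0,0,0,0,0,0.2]]' 15
python3 -m handwheel '[[0,0,0,0,0,0,0.2],[0,0,0,0,0,0,0.2],[0,0,0,0,0,0,0.2],[0,0,0,0,0,0,0.2],[0,0,0,0,0,0,0.2],[0,0,0,0,0,0,0.2],[0,0,0,0,0,0,0.2],[0,0,0,0,0,0,0.2]]'
python3 rk.py
```

```text
time_s: 22.78
ee_pos: [0.5688, 0.0316, 0.1973]
eef_rot: [0.0, 0.428, 0.904, 0.0]
ft_force: [0.3, 0.2, 0.4]
width: 0.721
gripper_force: 0.0
time_s: 23.45
ee_pos: [0.5689, 0.0317, 0.1975]
eef_rot: [0.0, 0.427, 0.904, 0.0]
ft_force: [-2.1, 0.8, 6.4]
width: 0.46
gripper_force: 15.0
rack frame TCP mm [ -73.3 -273.1] tip 15.5 yang 39.39 F rack [-1.1  1.9] 6.4 w 0.46 t 23.45
```

```bash
python3 -m handwheel '[[0,0,-0.05,0,0,0,0.2],[0,0,-0.1,0,0,0,0.2],[0,0,-0.2,0,0,0,0.2],[0,0,-0.3,0,0,-0.11,0.2],[0,0,-0.2,0,0,-0.11,0.2],[0,0,0,0,0,-0.11,0.2],[0,0,0,0,0,-0.11,0.2],[0,0,0,0,0,-0.11,0.2]]'
python3 -m handwheel '[[0,0,0,0,0,-0.119,0.2],[0,0,0,0,0,-0.119,0.2],[0,0,0,0,0,-0.119,0.2],[0,0,0,0,0,-0.119,0.2],[0,0,0,0,0,-0.119,0.2],[0,0,0,0,0,-0.119,0.2],[0,0,0,0,0,-0.119,0.2],[0,0,0,0,0,-0.119,0.2]]'
python3 go.py .4871 .1745 .10 129.7
```

```text
time_s: 24.12
ee_pos: [0.5686, 0.0316, 0.2831]
eef_rot: [0.001, 0.15, 0.989, 0.0]
ft_force: [0.4, -0.6, -0.7]
width: 0.459
gripper_force: 15.0
time_s: 24.78
ee_pos: [0.5685, 0.0315, 0.2825]
eef_rot: [0.0, -0.341, 0.94, -0.0]
ft_force: [-0.5, -0.1, -0.2]
width: 0.458
gripper_force: 15.0
t 24.78 pos [0.5685 0.0315 0.2825] yang 129.84 tilt 0.03 F [-0.5 -0.1 -0.2] w 0.458 q7 2.19
shift now [-0.291  1.62   0.004] turn 0.002
shift after turn [-0.287  1.621  0.005] check handed 1.0
```

```bash
python3 -m handwheel '[[-0.035,0.2,0,0,0,0.002,0.2],[-0.042,0.237,0,0,0,0,0.2],[-0.042,0.237,0,0,0,0,0.2],[-0.042,0.237,0,0,0,0,0.2],[-0.042,0.237,0,0,0,0,0.2],[-0.042,0.237,0,0,0,0,0.2],[-0.042,0.237,0,0,0,0,0.2],[0,0,0,0,0,0,0.2]]'
python3 -m handwheel '[[0,0,0,0,0,0,0.2],[0,0,0,0,0,0,0.2],[0,0,0,0,0,0,0.2],[0,0,0,0,0,0,0.2],[0,0,0,0,0,0,0.2],[0,0,0,0,0,0,0.2],[0,0,0,0,0,0,0.2],[0,0,0,0,0,0,0.2]]'
python3 rk.py; python3 - <<'E'
from bench import optics,bot
from h import *
c=optics.read_camera('wrist'); o=bot.get_obs();M=rot(o['eef_rot'])
g=cv2.cvtColor(c['pixels'],cv2.COLOR_RGB2GRAY).astype(int)
for col in (285,300,312,345,360): print(col,g[205:262,col].tolist())
for m in optics.masks_of('cover_a',c):
    k=m['mask']; print(np.round(m['pixel']),round(m['p'],2),k.sum())
    if abs(m['pixel'][0]-320)<40: print([(x,int(k[:,x].argmax())) for x in range(240,400,10) if k[:,x].any()], [(y,int(k[y].argmax()),int(639-k[y][::-1].argmax())) for y in range(215,300,8) if k[y].any()])
r=(.4508,.2887,np.radians(39.7))
for n,p in (('midR',(0,-64)),('midL',(0,64)),('frontR',(-90,-64))): print(n,proj(T(np.array([[*p,12]])/1e3,r),c).round(1))
cv2.imwrite('pics/w7.png',cv2.resize(c['pixels'][0:300,190:590],None,fx=2,fy=2,interpolation=2)[:,:,::-1])
E
```

```text
time_s: 25.45
ee_pos: [0.4856, 0.1795, 0.2825]
eef_rot: [0.0, -0.34, 0.941, 0.001]
ft_force: [0.9, 0.8, -0.4]
width: 0.463
gripper_force: 15.0
time_s: 26.12
ee_pos: [0.4879, 0.1751, 0.2817]
eef_rot: [-0.0, -0.337, 0.942, -0.0]
ft_force: [-0.0, -0.1, -0.3]
width: 0.465
gripper_force: 15.0
rack frame TCP mm [ -44.  -111.1] tip 99.7 yang 129.37 F rack [-0.1 -0. ] -0.3 w 0.465 t 26.1167
285 [137, 139, 138, 138, 139, 139, 136, 119, 81, 53, 49, 49, 48, 49, 47, 51, 50, 50, 51, 50, 49, 60, 89, 102, 106, 104, 106, 104, 97, 87, 89, 86, 87, 87, 85, 87, 88, 87, 86, 86, 86, 86, 88, 86, 87, 86, 86, 85, 86, 84, 87, 86, 84, 86, 87, 85, 84]
300 [141, 143, 143, 144, 145, 141, 140, 122, 83, 55, 50, 50, 49, 50, 48, 49, 50, 50, 51, 49, 50, 61, 89, 103, 106, 105, 107, 102, 95, 89, 87, 87, 87, 90, 87, 87, 86, 86, 85, 86, 85, 88, 87, 85, 85, 87, 84, 87, 84, 83, 83, 85, 85, 85, 86, 86, 87]
312 [141, 139, 141, 141, 142, 142, 138, 120, 81, 54, 49, 48, 47, 49, 50, 49, 49, 50, 51, 49, 49, 60, 90, 104, 105, 106, 105, 107, 106, 102, 97, 89, 88, 87, 86, 87, 87, 87, 87, 86, 85, 85, 86, 88, 85, 84, 85, 87, 85, 86, 86
[... 250 characters left out ...]
 85, 88, 85, 85]
360 [142, 141, 136, 138, 139, 141, 138, 122, 83, 56, 50, 59, 76, 87, 86, 87, 86, 87, 88, 85, 86, 85, 88, 86, 88, 86, 87, 86, 87, 86, 88, 87, 86, 87, 87, 86, 86, 88, 85, 85, 86, 86, 87, 85, 85, 85, 87, 86, 86, 84, 85, 85, 84, 87, 87, 85, 85]
[544. 238.] 0.97 6548
[330. 266.] 0.72 12145
[(280, 214), (290, 213), (300, 213), (310, 213), (320, 214), (330, 214), (340, 213), (350, 213), (360, 213), (370, 213), (380, 212), (390, 213)] [(215, 280, 393), (223, 275, 394), (231, 273, 394), (239, 274, 394), (247, 275, 394), (255, 275, 393), (263, 275, 391), (271, 276, 391), (279, 276, 391), (287, 276, 390), (295, 276, 359)]
midR [[382.  304.4]]
midL [[547.3 303.6]]
frontR [[386.8 187.2]]
```

View pics/w7.png

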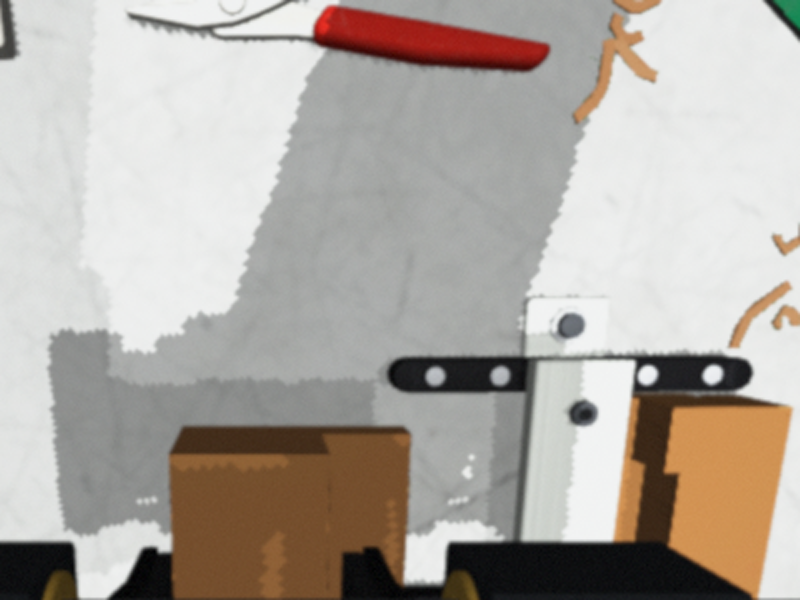

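```bash
python3 - <<'E'
from bench import optics,bot
from h import *
c=optics.read_camera('wrist'); o=bot.get_obs();M=rot(o['eef_rot'])
for n,p,z in (('top',(300,226.7),.1162),('topL',(275,226.7),.1162),('topR',(354,226.7),.1162),('bot',(300,213.2),.0842),('flgtop',(370,216.5),.0942),('flgR',(394,216.5),.0942)):
    k=ray(p,c,z); print(n,((k-o['ee_pos'])@M).round(4))
E
python3 rk.py
```

```text
top [ 0.0388 -0.0092  0.1656]
topL [ 0.0388 -0.0199  0.1656]
topR [0.0388 0.0138 0.1656]
bot [ 0.0394 -0.011   0.1976]
flgtop [0.0394 0.0237 0.1876]
flgR [0.0394 0.0354 0.1876]
rack frame TCP mm [ -44. -111.] tip 99.8 yang 129.38 F rack [-0.4  0.3] -0.4 w 0.462 t 26.2667
```

```bash
python3 -m handwheel '[[-0.01,0,0.15,0,0,-0.005,0.2],[0,0,0.2,0,0,0,0.2],[0,0,0.2,0,0,0,0.2],[0,0,0.15,0,0,0,0.2],[0,0,0.09,0,0,0,0.2],[0,0,0.04,0,0,0,0.2],[0,0,0,0,0,0,0.2],[0,0,0,0,0,0,0.2]]'
python3 rk.py
```

```text
time_s: 26.93
ee_pos: [0.4889, 0.176, 0.1994]
eef_rot: [0.0, -0.339, 0.941, -0.0]
ft_force: [-0.3, 0.4, -0.2]
width: 0.463
gripper_force: 15.0
rack frame TCP mm [ -42.7 -111.1] tip 17.4 yang 129.68 F rack [0.1 0.5] -0.2 w 0.463 t 26.9333
```

```bash
python3 -m handwheel '[[0,0.06,0.005,0,0,0,0.2],[0,0.07,0,0,0,0,0.2],[0,0.07,0,0,0,0,0.2],[0,0.07,0,0,0,0,0.2],[0,0.07,0,0,0,0,0.2],[0,0.07,0,0,0,0,0.2],[0,0.05,0,0,0,0,0.2],[0,0,0,0,0,0,0.2]]'
python3 rk.py
```

```text
time_s: 27.6
ee_pos: [0.4584, 0.2124, 0.1983]
eef_rot: [-0.0, -0.34, 0.94, 0.0]
ft_force: [-1.2, 0.3, -0.1]
width: 0.462
gripper_force: 15.0
rack frame TCP mm [-42.9 -63.5] tip 16.3 yang 129.78 F rack [-0.7  1. ] -0.1 w 0.462 t 27.6
```

```bash
python3 -m handwheel '[[0,0,0,0,0,0,0.57],[0,0,0,0,0,0,0.57],[0,0,0,0,0,0,0.57],[0,0,0,0,0,0,0.57],[0,0,-0.1,0,0,0,0.57],[0,0,-0.2,0,0,0,0.57],[0,0,-0.2,0,0,0,0.2],[0,0,0,0,0,0,0]]'
python3 -m handwheel '[[0,-0.1,0,0,0,0,0],[0,-0.2,0,0,0,0,0],[0,-0.2,0,0,0,0,0],[0.02,0,0,0,0,0,0],[0,0,0,0,0,0,0],[0,0,0,0,0,0,0],[0,0,0,0,0,0,0],[0,0,0,0,0,0,0]]'
python3 rk.py
python3 -m handwheel '[[0,0,0.2,0,0,0,0],[0,0,0.2,0,0,0,0],[0,0,0.13,0,0,0,0],[0,0.08,0,0,0,0,0],[0,0.08,0,0,0,0,0],[0,0.05,0,0,0,0,0],[0,0.05,0,0,0,0,0],[0,0,0,0,0,0,0]]'
python3 rk.py
```

```text
time_s: 28.27
ee_pos: [0.4606, 0.2117, 0.2525]
eef_rot: [0.003, -0.339, 0.941, 0.001]
ft_force: [0.5, -0.0, 0.3]
width: 0.484
gripper_force: 0.0
time_s: 28.93
ee_pos: [0.4892, 0.1721, 0.2481]
eef_rot: [-0.0, -0.34, 0.94, 0.0]
ft_force: [0.2, -0.4, -0.2]
width: 0.013
gripper_force: 0.0
rack frame TCP mm [ -44.9 -114.2] tip 66.1 yang 129.75 F rack [-0.1 -0.5] -0.2 w 0.013 t 28.9333
time_s: 29.6
ee_pos: [0.4725, 0.193, 0.1962]
eef_rot: [0.001, -0.34, 0.94, 0.0]
ft_force: [0.3, -0.6, 0.5]
width: 0.009
gripper_force: 0.0
rack frame TCP mm [-44.4 -87.4] tip 14.2 yang 129.8 F rack [-0.2 -0.6] 0.5 w 0.009 t 29.6
```

```bash
python3 -m handwheel '[[0,0.02,0,0,0,0,0],[0,0.02,0,0,0,0,0],[0,0.02,0,0,0,0,0],[0,0.02,0,0,0,0,0],[0,0.02,0,0,0,0,0],[0,0.02,0,0,0,0,0],[0,0,0,0,0,0,0],[0,0,0,0,0,0,0]]'
python3 rk.py
python3 -m handwheel '[[0,0.02,0,0,0,0,0],[0,0,0,0,0,0,0],[0,0.01,0,0,0,0,0],[0,0,0,0,0,0,0],[0,0,0,0,0,0,0],[0,0,0,0,0,0,0],[0,0,0,0,0,0,0],[0,0,0,0,0,0,0]]'
python3 rk.py
```

```text
time_s: 30.27
ee_pos: [0.4652, 0.2008, 0.1952]
eef_rot: [-0.0, -0.34, 0.941, 0.0]
ft_force: [-0.5, 0.2, -0.4]
width: 0.008
gripper_force: 0.0
rack frame TCP mm [-45.  -76.8] tip 13.2 yang 129.7 F rack [-0.2  0.5] -0.4 w 0.008 t 30.2667
time_s: 30.93
ee_pos: [0.4639, 0.2025, 0.1954]
eef_rot: [0.0, -0.339, 0.941, -0.0]
ft_force: [3.2, -4.8, 1.3]
width: 0.009
gripper_force: 2.7
rack frame TCP mm [-45.  -74.7] tip 13.4 yang 129.64 F rack [-0.6 -5.8] 1.3 w 0.009 t 30.9333
```

```bash
python3 -m handwheel '[[0,0.02,0,0,0,0,0],[0,0,0,0,0,0,0],[0,0.02,0,0,0,0,0],[0,0,0,0,0,0,0],[0,0,0,0,0,0,0],[0,0,0,0,0,0,0],[0,0,0,0,0,0,0],[0,0,0,0,0,0,0]]'
python3 rk.py
python3 -m handwheel '[[0,-0.05,0,0,0,0,0],[0,-0.1,0,0,0,0,0],[0,-0.2,0,0,0,0,0],[0,0,-0.3,0,0,0,0],[0,0,-0.35,0,0,0,0],[0,-0.3,-0.35,0,0,0,0],[0,-0.35,-0.3,0,0,0,0],[0,-0.35,0,0,0,0,0]]'
python3 -m handwheel '[[0,-0.3,0,0,0,0,0],[0,-0.3,0,0,0,0,0],[0,0,0,0,0,0,0],[0,0,0,0,0,0,0],[0,0,0,0,0,0,0],[0,0,0,0,0,0,0],[0,0,0,0,0,0,0],[0,0,0,0,0,0,0]]'
python3 rk.py
python3 - <<'E'
from bench import optics
from h import *
r=(.4508,.2887,np.radians(39.7)); t=optics.read_camera('top'); s=optics.read_camera('scene')
# visible block fit per cover
B=[COVER[1]]
M=[optics.masks_of('cover_a',c) for c in (t,s)]
for nm,px,py,ga in (('RL',45,36.5,90),('FL',-45,36.5,90),('RR',45,-36.5,-90),('FR',-45,-36.5,-90)):
    o=T(np.array([[px,py,0]])/1e3,r)[0]; P0=(o[0],o[1],r[2]+np.radians(ga)); obs=[]
    for c,mm in zip((t,s),M):
        g=proj([T(COVER[1],P0).mean(0)],c)[0]; k=[d for d in mm if np.hypot(*(np.array(d['pixel'])-g))<14]
        if k: obs.append((k[0]['mask'],c))
    for ob in [obs[:1],obs]:
        if not ob: continue
        f=fit(B,ob,[P0])[0]; d=f[1][:2]-r[:2]; a=r[2]
        print(nm,len(ob),round(f[0],3),'rack mm',(1e3*np.array([d@[np.cos(a),np.sin(a)],d@[-np.sin(a),np.cos(a)]])).round(1),np.degrees(f[1][2]-a).round(1))
for n in('cup','gauge','brush'): print(n,[ray(d['pixel'],t,.02).round(3) for d in optics.spot_point(n,t)][:1])
cv2.imwrite('pics/f.png',s['pixels'][:,:,::-1])
E
```

```text
time_s: 31.6
ee_pos: [0.4631, 0.203, 0.1959]
eef_rot: [0.001, -0.338, 0.941, -0.002]
ft_force: [10.1, -14.6, 4.1]
width: 0.005
gripper_force: 8.9
rack frame TCP mm [-45.2 -73.8] tip 13.9 yang 129.49 F rack [ -1.6 -17.7] 4.1 w 0.005 t 31.6
time_s: 32.27
ee_pos: [0.5448, 0.1076, 0.3251]
eef_rot: [0.004, -0.341, 0.94, 0.001]
ft_force: [1.9, 0.7, 0.3]
width: 0.006
gripper_force: 0.0
time_s: 32.93
ee_pos: [0.581, 0.0619, 0.319]
eef_rot: [-0.0, -0.34, 0.94, 0.0]
ft_force: [0.9, 0.1, 0.5]
width: 0.007
gripper_force: 0.0
rack frame TCP mm [ -44.7 -257.7] tip 137.0 yang 129.78 F rack [ 0.8 -0.5] 0.5 w 0.007 t 32.9333
RL 1 0.115 rack mm [45.4 35.1] 87.9
RL 2 0.132 rack mm [45.6 35.8] 88.0
FL 1 0.103 rack mm [-41.7  34.6] 89.5
FL 2 0.12 rack mm [-42.7  34.8] 89.0
RR 1 0.117 rack mm [ 48.6 -31.1] -92.3
RR 2 0.212 rack mm [ 48.1 -34.5] -92.3
FR 1 0.129 rack mm [-43.  -30.8] -91.6
FR 2 0.207 rack mm [-43.8 -34.9] -90.0
cup []
gauge []
brush [array([0.775, 0.1  , 0.02 ])]
```

```bash
python3 -c "
from bench import job
print(job.finish_job())"
```

```text
the job is handed in; nothing more can be done
None
```

Both loose covers are in the two empty nests, pushed against the stop (14–18 N), and fits to the last images put them within about 1 mm of the two already seated. I handed the job in at about 33 s; the cup and gauge went undetected in the last image, but no move went near them.

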